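# Bring the blue tape to the dispensing place

### The job

The next parcel needs blue tape: with one finger, push on an arm of the tape carousel to turn it until the blue roll stands centred over the orange disc. Then push the orange keeper arm round until it rests against the blue roll, and leave both like that. Do not lift any roll off its post, and leave the other things on the bench where they are.

Things in the scene. Friction and masses are not known exactly. Their poses are not given: they have to be found in the camera images.
- hub (a point): Axis of the tape carousel, 46 mm above the bench: a star of three white arms 120 degrees apart on a fixed grey base. Black hub: radius 26 mm, top 72 mm above the bench. Site axes: z up, x from the axis towards the orange disc. Below the arms the base is flat, at most 12 mm high; nothing on carousel, keeper or base stands above 78 mm.
- star (a joint): Turn of the carousel since the start (rad, counter-clockwise from above positive). It turns level either way, more than a full turn, and stays where it is left; turning takes about 0.25 N m (3.6 N at 70 mm from the axis).
- blue (a point): Centre of the roll of blue tape, half-way up (51 mm above the bench when seated). Roll: 60 mm outside diameter, 27 mm bore, 30 mm high, about 80 g, lying flat in the round pan (radius 34 mm, centred 125 mm from the axis) at the end of one arm, loose on its steel post (top 72 mm above the bench) with 3 mm play all round.
- red (a point): Centre of the roll of red tape, same size, on another arm. Each arm runs straight from the hub to its roll: an upright white fin 12 mm thick, its side faces 30 to 62 mm above the bench, bare from 26 to 91 mm from the axis; this is where to push.
- yellow (a point): Centre of the roll of yellow tape, same size, on the third arm
- mark (a point): Dispensing place: above the centre of the orange disc (radius 48 mm) painted on the base, 125 mm from the carousel's axis, at a seated roll's centre height (51 mm). Axes as hub (x outward). The base also carries a grey cutter block (30 x 22 mm, top 66 mm above the bench) centred 62 mm along +x and 68 mm along +y from this point.
- pivot (a point): Fixed vertical pivot axis of the orange keeper arm, 35 mm along +x (outward) and 85 mm along -y from mark; this point is 50 mm above the bench. Axes as hub.
- keeper_tip (a point): Rounded far end of the orange keeper arm, 120 mm from its pivot, half-way up (50 mm above the bench). The arm is an upright orange bar 10 mm thick, its faces 35 to 65 mm above the bench; its x axis points from pivot to tip.
- keeper (a joint): Angle of the keeper (rad): 0 points straight outward from the carousel; grows counter-clockwise seen from above as it swings in. At about 1.57 (1.53 to 1.61) it meets the outer side of a roll standing at the mark, 85 mm from the pivot. End stop at 1.70. It starts open at 0.5 to 0.9, stays where left and takes about 0.05 N m.
- carton: Bystander, to be left alone: cardboard box 160 x 110 x 70 mm; origin at the centre of its underside
- mug: Bystander, to be left alone: blue mug, 80 mm across, 95 mm high; origin at the centre of its underside
- leaflets: Bystander, to be left alone: pile of leaflets with yellow top, 150 x 105 x 40 mm; origin at the centre of its underside
- knife: Bystander, to be left alone: green box cutter lying flat, 145 x 24 x 18 mm; origin at the centre of its underside
- spray: Bystander, to be left alone: white bottle with blue cap, 60 mm across, 160 mm high; origin at the centre of its underside
- marker: Bystander, to be left alone: red marker pen lying flat, 130 x 16 x 16 mm; origin at the centre of its underside
Not all that is in view belongs to the job. There is more than one size of the part that bears blue; the job needs the middle-sized.

How it is judged:
By the outcome, as a careful person would: the job done as asked, in the order asked, and still so for the second after the job is handed in, with the robot touching nothing.
It also fails if it takes over 64 s, if anything falls off the work surface, if the arm or the gripper's body presses on something with over 40 N, if the wrist force passes 120 N, or if a joint passes its speed limit or range.

### The arm

A 7-joint arm with a two-finger parallel gripper is mounted at the origin on the work surface. World frame = base frame: x ahead of the robot, y to its left, z up, the work surface at z = 0. Lengths are in m, angles in rad, forces in N, time in s.
With the tool pointing down it reaches from about 0.35 to 0.775 m from the base axis. Payload 3.1 kg.
Tool frame: the origin (TCP) lies at the very end of the fingers, on their centre line; the grasp point (between the pads) lies 19 mm behind it; z points along the fingers, y is the line along which they close (so a half turn about z gives the same grasp; the last joint's range is limited). The gripper opens to 85 mm and grips with 20 to 120 N. Pads are 22 mm wide; open, the fingers measure 114 mm over their backs; the gripper's body (76 mm by 85 mm) begins 54 mm behind the grasp point. The pads swing forward as they close: fully open they stand 13 mm farther back than shut.
Start: joints at [-0.042, 0.311, 0.014, 1.512, -0.004, 1.319, -0.027], TCP at [0.55, 0, 0.231] pointing down, gripper open.
Joint ranges: [-2.7, 2.7], [-0.3, 1.91], [-1.27, 1.3], [0.12, 2.57], [-1.44, 4.58], [0.2, 2.03], [-3.05, 3.05]. Speed limits (rad/s): [2.79, 2.79, 3.14, 3.14, 3.14, 3.14, 3.14].

### API

Orientations are given as a 3x3 rotation matrix whose columns are the frame's x, y, z axes.
In Python, from cell import bot gives the robot as it stands.
- The arm moves only by the shell command python3 -m inch 'ROWS' [FORCE]. ROWS is JSON, a list of rows, each an object with "angular": the turn, a rotation vector about the tool's x, y, z in degrees, a list of three; "offset": the shift along the tool's x, y, z in cm, a list of three; "grip": the closure in counts, from 0 (fully open) to 255 (shut). A call has exactly 8 rows; each row is the pose to reach, as a shift and turn from the pose commanded when the call began, along the tool's axes at that moment; what a row does not reach only later rows make up. A row lasts 1/10 s, in which the tool goes at most 50 mm and 8.59 degrees, less where a joint would pass 70% of its speed; a pose out of reach is approached as far as the arm can. A call with a gripper value outside its range is refused whole. The fingers move at their own pace and stop on an object; FORCE is the grip in N (left out, the last holds). Time passes only in rows, so rows that repeat a pose let the fingers close, or fill a call up. It gives the time, the measured TCP pose, the force, the opening and the grip force at its end, in the units of the state.
- bot.read_state(): the state, without advancing time (a new reading comes with each control period).
- bot.read_camera(name): name is "scene" or "side" or "wrist"; returns a dict with "pixels" (420x560x3 uint8, red, green, blue), "fx", "fy", "cx", "cy" (pixels), "dist_coeffs" ([k1, k2, p1, p2, k3] as OpenCV has them; the pictures are not rectified), "R" (3x3) and "t" (3): a world point X has camera coordinates R X + t; the wrist camera has in their place "hand_eye" (4x4, takes a point from camera to tool coordinates, whose origin is the TCP and whose axes are the flange's). Camera axes: x right, y down, z forward; pixel columns grow to the right and rows downward; lengths in m; the calibration is good to about 2 mm. A picture is of the moment at which its call begins: read the wrist's pose just before it. There is no depth.
- bot.job_done(): hands the job in; it is judged then, once.
The state is a dict: "t": time; "joints": joint angles; "joint_vel": joint speeds; "effort": joint torques, N m; "tcp_pos": TCP position; "orientation": TCP orientation; "wrist_force": force on the tool from outside, world axes, zero at the start; "moment": the same for the moment, N m; "opening": finger opening in m; "finger_force": force on a finger pad.
Only numpy, scipy, OpenCV 4.12 (cv2) and the standard library are available. Lean on these libraries where they do the work, as an engineer would, in place of code of your own. Each camera call takes 0.05 s, during which the arm holds its last target. There are 200 camera calls.

## Working session

There is one attempt and no reset: what is moved stays moved. The work goes in short steps, Python scripts to look and compute and a shell command to move; the robot and the scene stay as the last step left them, time stands still between calls to the robot, and variables do not carry over. Pictures are saved under pics/ and viewed, at most 10 in all, crops included, and the job is handed in when it is done.

```bash
mkdir -p pics; ls; cat > h.py <<'E'
from cell import bot
import numpy as np, cv2
def cam(n):
    s=bot.read_state(); c=bot.read_camera(n)
    K=np.array([[c['fx'],0,c['cx']],[0,c['fy'],c['cy']],[0,0,1.]])
    if 'R' in c: R=np.array(c['R']);t=np.array(c['t'])
    else:
        H=np.array(c['hand_eye']);T=np.eye(4);T[:3,:3]=s['orientation'];T[:3,3]=s['tcp_pos']
        M=np.linalg.inv(T@H);R=M[:3,:3];t=M[:3,3]
    return dict(img=np.array(c['pixels'],np.uint8),K=K,D=np.array(c['dist_coeffs'],float),R=R,t=t)
def ray(c,uv):
    p=cv2.undistortPoints(np.array(uv,float).reshape(-1,1,2),c['K'],c['D']).reshape(-1,2)
    d=np.c_[p,np.ones(len(p))]@c['R']; return -c['R'].T@c['t'],d
def onz(c,uv,z):
    o,d=ray(c,uv); return o+d*((z-o[2])/d[:,2])[:,None]
def proj(c,X):
    return cv2.projectPoints(np.array(X,float).reshape(-1,1,3),cv2.Rodrigues(c['R'])[0],c['t'],c['K'],c['D'])[0].reshape(-1,2)
def save(c,n): cv2.imwrite('pics/'+n+'.png',c['img'][:,:,::-1])
E
python3 - <<'E'
from h import *
for n in ['scene','side']:
    c=cam(n);save(c,n+'1');print(n,-c['R'].T@c['t'],c['R'][2])
print(bot.read_state())
E
```

```text
pics
scene [ 0.97291397 -0.87147479  0.81026315] [-0.37231652  0.71128751 -0.59619668]
side [0.14658691 0.70589434 0.94657649] [ 0.29338624 -0.58281604 -0.75779283]
{'t': 0.1, 'joints': array([-0.04166821,  0.31167958,  0.01399514,  1.5129029 , -0.0043618 ,
        1.31919826, -0.02720301]), 'joint_vel': array([ 0.00037651, -0.0005014 ,  0.00154083, -0.00508331,  0.00402344,
       -0.00045419,  0.00046765]), 'effort': array([ 1.58822681e-03, -3.80853546e+01,  1.46967340e-01, -2.31242698e+01,
        1.21570277e-02,  8.10778613e-03,  3.56746978e-05]), 'tcp_pos': array([ 5.49344204e-01, -1.84892610e-05,  2.30308619e-01]), 'orientation': array([[-4.93337040e-05,  9.99997678e-01, -2.15441512e-03],
       [ 9.99999991e-01,  4.90575655e-05, -1.28225941e-04],
       [-1.28119953e-04, -2.15442143e-03, -9.99997671e-01]]), 'wrist_force': array([ 0.03350639,  0.5782459 , -0.16580459]), 'moment': array([-0.00604413, -0.04155342, -0.03997628]), 'finger_force': 0.0, 'opening': 0.08547405059577083}
```

View pics/scene1.png

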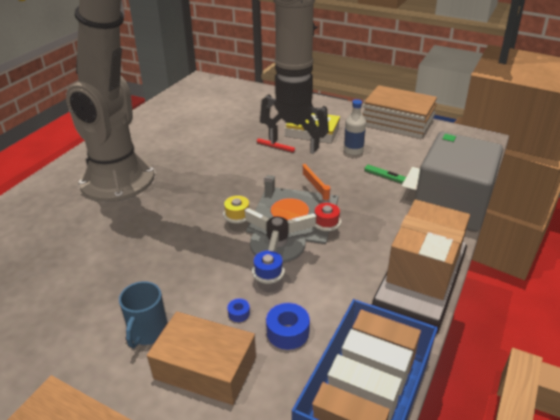

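View pics/side1.png

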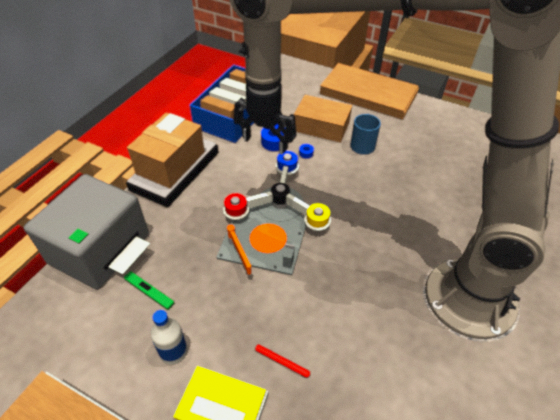

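The scene view shows the carousel: hub (277,228), blue roll on an arm (268,265), red (327,215), yellow (237,208), disc (290,211) and keeper (315,180). Small and large loose blue rings also lie nearby. In the side view: hub (280,193), blue (288,160), red (235,204), yellow (318,214), disc (267,238), keeper (240,250), cutter (288,257).

```bash
cat > m.py <<'E'
from h import *
HS=dict(blue=(110,130,150,60),yellow=(24,36,150,110),red=(172,6,150,90),orange=(6,16,170,120))
def mask(img,col):
    h,s,v=cv2.split(cv2.cvtColor(img,cv2.COLOR_RGB2HSV)); a,b,sm,vm=HS[col]
    hm=((h>=a)&(h<=b)) if a<b else ((h>=a)|(h<=b))
    return (hm&(s>sm)&(v>vm)).astype(np.uint8)
def blobs(img,col,mn=30):
    n,l,st,ce=cv2.connectedComponentsWithStats(mask(img,col))
    return [(ce[i].round(1),st[i][:5],l==i) for i in range(1,n) if st[i][4]>=mn]
def tri(c1,p1,c2,p2):
    o1,d1=ray(c1,p1);o2,d2=ray(c2,p2);d1=d1[0];d2=d2[0]
    a=np.linalg.lstsq(np.c_[d1,-d2],o2-o1,rcond=None)[0]
    A=o1+a[0]*d1;B=o2+a[1]*d2; return (A+B)/2,np.linalg.norm(A-B)
E
python3 - <<'E'
from m import *
for n in ['scene','side']:
    c=cam(n)
    for col in HS:
        for ce,st,_ in blobs(c['img'],col):
            x,y=ce
            if 180<x<350 and 120<y<300: print(n,col,ce,st,onz(c,ce,.055)[0].round(3),onz(c,ce,.012)[0].round(3))
    cv2.imwrite('pics/%s2.png'%n,cv2.resize(c['img'][130:300,190:370] if n=='scene' else c['img'][130:300,190:370],None,fx=4,fy=3.5)[:,:,::-1])
E
```

```text
scene blue [267.4 263.7] [254 251  28  26 417] [ 0.571 -0.168  0.055] [ 0.548 -0.128  0.012]
scene yellow [332.5 123.1] [328 116  11  16 116] [0.454 0.466 0.055] [0.424 0.542 0.012]
scene yellow [293.7 124.9] [287 123  15   5  40] [0.353 0.404 0.055] [0.318 0.477 0.012]
scene yellow [236.  203.8] [225 196  24  16 222] [ 0.403 -0.016  0.055] [0.371 0.032 0.012]
scene red [275.9 144.9] [258 139  36  13 151] [0.36  0.275 0.055] [0.325 0.34  0.012]
scene red [326.8 214.8] [315 203  25  23 383] [0.616 0.04  0.055] [0.596 0.092 0.012]
scene orange [316.7 181.8] [304 165  25  34 244] [0.539 0.155 0.055] [0.515 0.214 0.012]
scene orange [289.  208.3] [272 199  36  20 533] [0.526 0.024 0.055] [0.501 0.075 0.012]
side blue [201.4 125.4] [193 116  21  18  37] [ 0.871 -0.179  0.055] [ 0.906 -0.222  0.012]
side blue [269.6 139.5] [261 127  20  24 321] [ 0.656 -0.22   0.055] [ 0.681 -0.265  0.012]
side blue [306.  150.4] [300 144  14  14 161] [ 0.54  -0.228  0.055] [ 0.559 -0.273  0.012]
side blue [287.2 160.5] [277 151  21  20 245] [ 0.568 -0.164  0.055] [ 0.589 -0.206  0.012]
side yellow [318.2 212.3] [307 203  24  19 319] [ 0.409 -0.028  0.055] [ 0.422 -0.063  0.012]
side red [235.2 204.4] [224 193  23  23 377] [0.611 0.049 0.055] [0.634 0.018 0.012]
side orange [237.8 246.3] [227 224  24  51 277] [0.535 0.163 0.055] [0.554 0.136 0.012]
side orange [267.9 238.4] [250 224  37  29 818] [0.483 0.107 0.055] [0.499 0.078 0.012]
```

```bash
python3 - <<'E'
from m import *
c=cam('wrist');save(c,'w1')
for col in HS:
    for ce,st,_ in blobs(c['img'],col,150): print(col,ce,st,onz(c,ce,.06)[0].round(3),onz(c,ce,.01)[0].round(3))
print(-c['R'].T@c['t'],c['R'][2])
E
```

```text
blue [295.4 338. ] [ 273  307   52   68 1993] [ 0.567 -0.183  0.06 ] [ 0.57  -0.224  0.01 ]
blue [538.5 333.1] [516 322  44  26 470] [ 0.865 -0.182  0.06 ] [ 0.915 -0.223  0.01 ]
blue [361.1 359.1] [ 337  337   54   49 1746] [ 0.648 -0.215  0.06 ] [ 0.663 -0.261  0.01 ]
yellow [142.3 208.1] [ 114  181   57   56 1943] [ 0.407 -0.022  0.06 ] [ 0.384 -0.038  0.01 ]
red [348.2 138.8] [ 318  109   63   62 2552] [0.614 0.048 0.06 ] [0.624 0.043 0.01 ]
orange [291.8  28.4] [250   0  73  58 570] [0.559 0.144 0.06 ] [0.561 0.154 0.01 ]
orange [231.9 107.8] [ 194   64   87   89 4810] [0.504 0.076 0.06 ] [0.497 0.076 0.01 ]
[0.54992108 0.07798593 0.37312087] [-0.00121195 -0.30599612 -0.95203199]
```

View pics/w1.png

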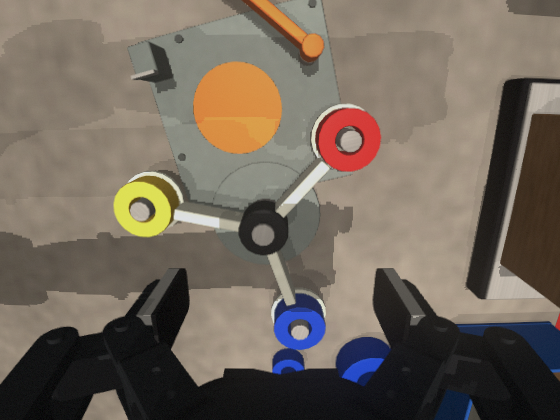

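The wrist view shows everything clearly: hub cap (263,234), yellow (142,208), red (348,139), blue (299,328), disc (237,107), keeper pivot (313,45).

```bash
python3 - <<'E'
from m import *
c=cam('wrist')
P=lambda u,z: onz(c,[u],z)[0][:2]
for n,u,z in [('hub',(263,234),.072),('yel',(142,209),.070),('red',(349,139),.070),('blue',(299,329),.070),('pivot',(313,45),.068)]: print(n,P(u,z).round(4))
m=[b for b in blobs(c['img'],'orange',2000)][0][2].astype(np.uint8)
k=max(cv2.findContours(m,0,2)[0],key=cv2.contourArea); e=cv2.fitEllipse(k)
q=P(e[0],.012);h=P((263,234),.072)
W=onz(c,k.reshape(-1,2),.012)[:,:2]; print('disc',q,'r',np.linalg.norm(W-q,axis=1).mean(),'dist',np.linalg.norm(q-h))
E
```

```text
hub [ 0.532  -0.0452]
yel [ 0.4115 -0.0194]
red [0.613  0.0487]
blue [ 0.5705 -0.1618]
pivot [0.5777 0.1289]
disc [0.50064366 0.07634649] r 0.04073060851159125 dist 0.1254857823898158
```

```bash
python3 -m inch '[{"angular":[0,0,0],"offset":[-4,-1,0],"grip":255},{"angular":[0,0,0],"offset":[-8,-2,0],"grip":255},{"angular":[0,0,0],"offset":[-12.3,-2.9,0],"grip":255},{"angular":[0,0,0],"offset":[-12.3,-2.9,3],"grip":255},{"angular":[0,0,0],"offset":[-12.3,-2.9,6],"grip":255},{"angular":[0,0,0],"offset":[-12.3,-2.9,8],"grip":255},{"angular":[0,0,0],"offset":[-12.3,-2.9,10],"grip":255},{"angular":[0,0,0],"offset":[-12.3,-2.9,10],"grip":255}]'
python3 - <<'E'
from m import *
c=cam('wrist');save(c,'w2');print(bot.read_state()['tcp_pos'])
E
```

```text
t: 1.1
tcp_pos: [0.5184, -0.1224, 0.1283]
orientation: [[0.0, 1.0, -0.007], [1.0, -0.0, 0.001], [0.001, -0.007, -1.0]]
wrist_force: [-0.6, -0.1, -0.7]
opening: -0.0003
finger_force: 0.0
[ 0.51984535 -0.1227212   0.13017804]
```

View pics/w2.png

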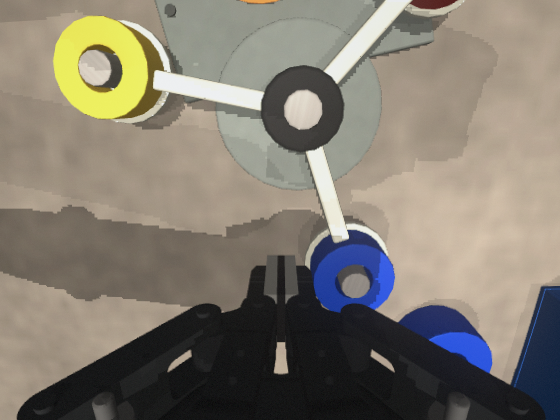

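The closed fingers hang in the sector between the blue arm (330,195) and the yellow arm (205,90), clear of both. Next I lower them and compute the arc.

```bash
python3 -m inch '[{"angular":[0,0,0],"offset":[1.4,-0.15,0],"grip":255},{"angular":[0,0,0],"offset":[1.4,-0.15,2.5],"grip":255},{"angular":[0,0,0],"offset":[1.4,-0.15,5],"grip":255},{"angular":[0,0,0],"offset":[1.4,-0.15,7],"grip":255},{"angular":[0,0,0],"offset":[1.4,-0.15,8.5],"grip":255},{"angular":[0,0,0],"offset":[1.4,-0.15,9.5],"grip":255},{"angular":[0,0,0],"offset":[1.4,-0.15,9.5],"grip":255},{"angular":[0,0,0],"offset":[1.4,-0.15,9.5],"grip":255}]'
python3 - <<'E'
import numpy as np
for p0 in (258,314,370):
    f=np.radians(p0+7*np.arange(9)); d=6.5*np.c_[np.sin(f)-np.sin(f[0]),np.cos(f)-np.cos(f[0])]
    print(d[1:].round(2).tolist())
E
```

```text
t: 1.95
tcp_pos: [0.5206, -0.1086, 0.0374]
orientation: [[-0.001, 1.0, 0.002], [1.0, 0.001, -0.0], [-0.0, 0.002, -1.0]]
wrist_force: [0.8, 0.8, 0.1]
opening: 0.0001
finger_force: 0.0
[[-0.12, 0.78], [-0.14, 1.58], [-0.06, 2.37], [0.11, 3.14], [0.37, 3.89], [0.73, 4.6], [1.17, 5.26], [1.68, 5.87]]
[[0.59, 0.54], [1.23, 1.0], [1.93, 1.38], [2.67, 1.67], [3.44, 1.87], [4.22, 1.97], [5.02, 1.98], [5.8, 1.89]]
[[0.77, -0.19], [1.52, -0.46], [2.22, -0.83], [2.87, -1.28], [3.47, -1.81], [3.99, -2.4], [4.44, -3.05], [4.81, -3.76]]
```

```bash
python3 -m inch '[{"angular":[0,0,0],"offset":[-0.12,0.78,0],"grip":255},{"angular":[0,0,0],"offset":[-0.14,1.58,0],"grip":255},{"angular":[0,0,0],"offset":[-0.06,2.37,0],"grip":255},{"angular":[0,0,0],"offset":[0.11,3.14,0],"grip":255},{"angular":[0,0,0],"offset":[0.37,3.89,0],"grip":255},{"angular":[0,0,0],"offset":[0.73,4.6,0],"grip":255},{"angular":[0,0,0],"offset":[1.17,5.26,0],"grip":255},{"angular":[0,0,0],"offset":[1.68,5.87,0],"grip":255}]'
python3 - <<'E'
from m import *
for n in ['scene','side']:
    c=cam(n)
    for col in ('blue','yellow','red'):
        for ce,st,_ in blobs(c['img'],col):
            p=onz(c,ce,.057)[0]-[.532,-.045,0]
            if np.hypot(*p[:2])<.15: print(n,col,p.round(3),np.degrees(np.arctan2(p[1],p[0])))
print(bot.read_state()['tcp_pos'])
E
```

```text
t: 2.75
tcp_pos: [0.5781, -0.093, 0.0361]
orientation: [[0.001, 1.0, -0.001], [1.0, -0.001, -0.001], [-0.001, -0.001, -1.0]]
wrist_force: [-4.2, -1.3, -0.6]
opening: -0.0002
finger_force: 2.0
scene blue [ 0.113 -0.071  0.057] -32.24025845346186
scene yellow [-0.108 -0.042  0.057] -158.8937465740063
scene red [0.014 0.127 0.057] 83.79299888398116
side blue [ 0.112 -0.044  0.057] -21.60872093057692
side yellow [-0.103 -0.07   0.057] -145.782677340457
side red [-0.013  0.127  0.057] 95.93410244017878
[ 0.58110136 -0.09051387  0.03688116]
```

```bash
python3 -m inch '[{"angular":[0,0,0],"offset":[0.59,0.54,0],"grip":255},{"angular":[0,0,0],"offset":[1.23,1.0,0],"grip":255},{"angular":[0,0,0],"offset":[1.93,1.38,0],"grip":255},{"angular":[0,0,0],"offset":[2.67,1.67,0],"grip":255},{"angular":[0,0,0],"offset":[3.44,1.87,0],"grip":255},{"angular":[0,0,0],"offset":[4.22,1.97,0],"grip":255},{"angular":[0,0,0],"offset":[5.02,1.98,0],"grip":255},{"angular":[0,0,0],"offset":[5.8,1.89,0],"grip":255}]'
python3 -m inch '[{"angular":[0,0,0],"offset":[0.77,-0.19,0],"grip":255},{"angular":[0,0,0],"offset":[1.52,-0.46,0],"grip":255},{"angular":[0,0,0],"offset":[2.22,-0.83,0],"grip":255},{"angular":[0,0,0],"offset":[2.87,-1.28,0],"grip":255},{"angular":[0,0,0],"offset":[3.47,-1.81,0],"grip":255},{"angular":[0,0,0],"offset":[3.99,-2.4,0],"grip":255},{"angular":[0,0,0],"offset":[4.44,-3.05,0],"grip":255},{"angular":[0,0,0],"offset":[4.81,-3.76,0],"grip":255}]'
python3 - <<'E'
from m import *
cam('side');cam('side')
for n in ['scene','side','wrist']:
    c=cam(n);save(c,n+'3')
    for col in ('blue','yellow','red'):
        for ce,st,_ in blobs(c['img'],col):
            p=onz(c,ce,.057)[0]-[.532,-.045,0]
            if np.hypot(*p[:2])<.15: print(n,col,p.round(3),np.degrees(np.arctan2(p[1],p[0])))
print(bot.read_state()['tcp_pos'])
E
```

```text
t: 3.65
tcp_pos: [0.5989, -0.035, 0.0371]
orientation: [[0.0, 1.0, 0.004], [1.0, -0.0, -0.002], [-0.002, 0.004, -1.0]]
wrist_force: [-1.5, -5.1, 0.7]
opening: 0.0001
finger_force: 2.1
t: 4.45
tcp_pos: [0.5612, 0.015, 0.0374]
orientation: [[-0.001, 1.0, 0.005], [1.0, 0.001, 0.001], [0.001, 0.005, -1.0]]
wrist_force: [3.4, -3.4, 0.9]
opening: 0.0001
finger_force: 1.9
scene blue [0.024 0.128 0.057] 79.31714903107193
scene yellow [ 0.099 -0.072  0.057] -35.95381555085166
scene red [-0.109 -0.063  0.057] -149.83409167366162
side blue [0.008 0.126 0.057] 86.39291874586591
side red [-0.118 -0.047  0.057] -158.05410416986948
wrist blue [0.01  0.124 0.057] 85.23044964884718
[0.55817965 0.01572048 0.03573613]
```

View pics/wrist3.png

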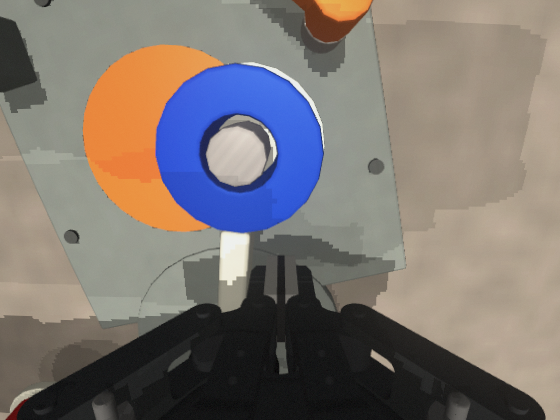

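The wrist view shows the blue roll (240,148) short of the disc's centre (about 176,138), in the pan on its post (237,153). About 18° remains, so I'm measuring it precisely.

```bash
cat > fit.py <<'E'
from m import *
from scipy.optimize import least_squares
def disc(c,roi=None):
    m=mask(c['img'],'orange'); m=cv2.morphologyEx(m,cv2.MORPH_CLOSE,np.ones((5,5)))
    k=max(cv2.findContours(m,0,cv2.CHAIN_APPROX_NONE)[0],key=cv2.contourArea).reshape(-1,2)
    out={}
    for z in (.006,.012):
        W=onz(c,k,z)[:,:2]; W0=W
        p=np.array([.5,.076])
        for it in range(5):
            s=least_squares(lambda q:np.hypot(*(W0-q[:2]).T)-q[2],[*p,.047],loss='soft_l1',f_scale=.0007).x
        out[z]=s
    return out
def rollc(c,z=.066,hub=None,near=None):
    m=mask(c['img'],'blue'); n,l,st,ce=cv2.connectedComponentsWithStats(m)
    i=min((i for i in range(1,n) if st[i][4]>150),key=lambda i:np.hypot(*(onz(c,ce[i],z)[0][:2]-near)))
    k=max(cv2.findContours((l==i).astype(np.uint8),0,cv2.CHAIN_APPROX_NONE)[0],key=cv2.contourArea).reshape(-1,2)
    W=onz(c,k,z)[:,:2]
    return least_squares(lambda q:np.hypot(*(W-q[:2]).T)-q[2],[*near,.03],loss='soft_l1',f_scale=.0007).x
E
python3 - <<'E'
from fit import *
c=cam('wrist'); print(disc(c)); print(rollc(c,near=np.array([.542,.08]))); print(onz(c,[[237,153]],.072)[0])
h=np.array([.532,-.0447])
for z,s in disc(c).items(): d=s[:2]-h; print(z,np.degrees(np.arctan2(d[1],d[0])),np.hypot(*d))
d=onz(c,[[237,153]],.072)[0][:2]-h; print(np.degrees(np.arctan2(d[1],d[0])),np.hypot(*d))
E
```

```text
{0.006: array([0.49836097, 0.07439285, 0.04637722]), 0.012: array([0.50043505, 0.07505443, 0.04473872])}
[0.54346071 0.07819316 0.02890073]
[0.5440211  0.07876999 0.072     ]
0.006 105.77289078424933 0.12375253818067555
0.012 104.76621411154242 0.12384453432994803
84.43918267092512 0.12405380300735974
```

```bash
python3 -m inch '[{"angular":[0,0,0],"offset":[0.13,-0.31,0],"grip":255},{"angular":[0,0,0],"offset":[0.24,-0.64,0],"grip":255},{"angular":[0,0,0],"offset":[0.34,-0.96,0],"grip":255},{"angular":[0,0,0],"offset":[0.42,-1.29,0],"grip":255},{"angular":[0,0,0],"offset":[0.48,-1.63,0],"grip":255},{"angular":[0,0,0],"offset":[0.51,-1.85,0],"grip":255},{"angular":[0,0,0],"offset":[0.54,-2.08,0],"grip":255},{"angular":[0,0,0],"offset":[0.54,-2.08,0],"grip":255}]'
python3 - <<'E'
from fit import *
cam('side')
h=np.array([.532,-.0447])
c=cam('wrist');save(c,'w4'); r=rollc(c,near=np.array([.5,.078]));d=r[:2]-h;print(r,np.degrees(np.arctan2(d[1],d[0])))
print(bot.read_state()['tcp_pos'])
E
```

```text
t: 5.55
tcp_pos: [0.5386, 0.0195, 0.0367]
orientation: [[-0.0, 1.0, 0.0], [1.0, 0.0, 0.0], [0.0, 0.0, -1.0]]
wrist_force: [3.5, -1.2, 1.1]
opening: -0.0003
finger_force: 1.4
[0.50623841 0.07620125 0.02895831] 102.0286706091641
[0.53861531 0.01974278 0.03656939]
```

View pics/w4.png

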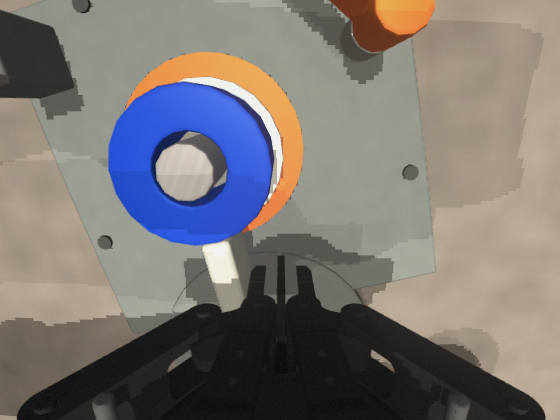

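The blue roll (190,163) is almost over the disc, at about 102°, and the keeper pivot is at (405,15). I'll back off and look straight down.

```bash
python3 -m inch '[{"angular":[0,0,0],"offset":[0,1,0],"grip":255},{"angular":[0,0,0],"offset":[0,1.2,-3],"grip":255},{"angular":[0,0,0],"offset":[0,1.2,-6],"grip":255},{"angular":[0,0,0],"offset":[0,0,-10],"grip":255},{"angular":[0,0,0],"offset":[-1,-2,-14],"grip":255},{"angular":[0,0,0],"offset":[-2.3,-4,-16],"grip":255},{"angular":[0,0,0],"offset":[-2.3,-4,-16],"grip":255},{"angular":[0,0,0],"offset":[-2.3,-4,-16],"grip":255}]'
python3 - <<'E'
from fit import *
cam('side')
h=np.array([.532,-.0447])
ang=lambda p:np.degrees(np.arctan2(p[1]-h[1],p[0]-h[0]))
c=cam('wrist');save(c,'w5'); r=rollc(c,near=np.array([.5,.078]));print(r,ang(r))
for z,s in disc(c).items(): print(z,s,ang(s))
print(-c['R'].T@c['t'])
E
```

```text
t: 6.45
tcp_pos: [0.498, -0.003, 0.196]
orientation: [[-0.0, 1.0, -0.002], [1.0, 0.0, 0.001], [0.001, -0.002, -1.0]]
wrist_force: [-0.7, 0.6, -0.0]
opening: -0.0
finger_force: 0.0
[0.50589027 0.07596137 0.02864701] 102.20989630240265
0.006 [0.5392937  0.09846112 0.07110054] 87.08344377439532
0.012 [0.53853652 0.09799781 0.06985409] 87.37730064656954
[0.49840864 0.07517846 0.3377087 ]
```

View pics/w5.png

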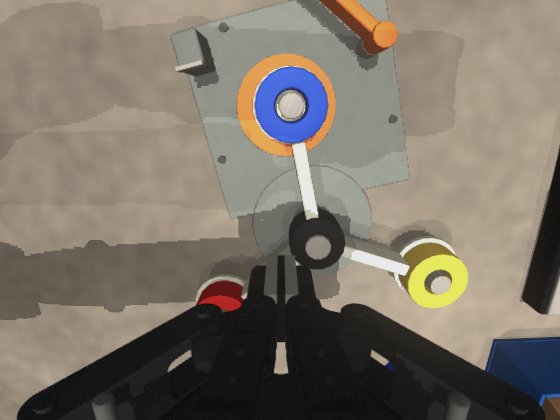

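The view from above shows the blue roll centre (291,104) slightly right of the disc centre (about 286,105). Hub cap is at (318,247) and keeper pivot at (383,37).

```bash
cat > over.py <<'E'
from fit import *
c=cam('wrist')
m=mask(c['img'],'orange');g=np.zeros_like(m);cv2.circle(g,(287,105),58,1,-1);m&=g
ys,xs=np.nonzero(m);hull=cv2.convexHull(np.c_[xs,ys].astype(np.int32));e=cv2.fitEllipse(hull)
m2=mask(c['img'],'blue')&g;ys,xs=np.nonzero(m2);hb=cv2.convexHull(np.c_[xs,ys].astype(np.int32));eb=cv2.fitEllipse(hb)
gr=np.array([[318,247.],[383,37.]])
h=onz(c,gr[0],.072)[0];p=onz(c,gr[1],.068)[0]
print('hub',h,'pivot',p,np.linalg.norm((p-h)[:2]))
r=onz(c,eb[0],.066)[0]
a=lambda q:np.degrees(np.arctan2(q[1]-h[1],q[0]-h[0]))
print('px',e,eb,'roll',r,a(r),np.hypot(*(r-h)[:2]))
for z in (.002,.006,.010): q=onz(c,e[0],z)[0]; print('disc',z,q,a(q),np.hypot(*(q-h)[:2]), 'off',(r-q)[:2])
print('pivot-based mark', a(p)+np.degrees(np.arctan2(85,160)))
E
python3 over.py
```

```text
hub [ 0.53118048 -0.04536833  0.072     ] pivot [0.57528876 0.12669249 0.068     ] 0.17762451116291905
px ((282.8246765136719, 145.24830627441406), (3.4489641189575195, 22.897369384765625), 125.61168670654297) ((291.14910888671875, 104.3465347290039), (71.84264373779297, 75.3108139038086), 3.5782878398895264) roll [0.50590535 0.07672572 0.066     ] 101.69579897299423 0.12468275614194081
disc 0.002 [0.49952893 0.03672973 0.002     ] 111.08331852985538 0.08798813468699707 off [0.00637642 0.03999599]
disc 0.006 [0.49951612 0.03718994 0.006     ] 110.98379286314466 0.08842227430226007 off [0.00638923 0.03953579]
disc 0.01 [0.49950331 0.03765014 0.01      ] 110.8852400265104 0.08885667811044719 off [0.00640204 0.03907558]
pivot-based mark 103.60116567675611
```

```bash
sed -i "s/^m=mask.*orange.*$/hh,ss,vv=cv2.split(cv2.cvtColor(c['img'],cv2.COLOR_RGB2HSV));print(hh[105,245],ss[105,245],vv[105,245]);m=((hh>5)\&(hh<20)\&(ss>120)\&(vv>80)).astype(np.uint8);g=np.zeros_like(m);cv2.circle(g,(287,105),58,1,-1);m\&=g/" over.py; python3 over.py
```

```text
15 164 227
hub [ 0.53122272 -0.04537979  0.072     ] pivot [0.57527263 0.12658046 0.068     ] 0.17751259358944024
px ((285.9274597167969, 104.3983154296875), (98.6504898071289, 102.40746307373047), 4.750705242156982) ((291.1573486328125, 104.31359100341797), (71.9079360961914, 75.26986694335938), 2.844991683959961) roll [0.50595189 0.07666632 0.066     ] 101.69833034942448 0.1246349390750064
disc 0.002 [0.50251254 0.07690249 0.002     ] 103.21293467584695 0.1256074464230957 off [ 0.00343935 -0.00023617]
disc 0.006 [0.50246515 0.07688305 0.006     ] 103.23600933137364 0.12559936462792617 off [ 0.00348674 -0.00021673]
disc 0.01 [0.50241776 0.07686361 0.01      ] 103.25908695286353 0.12559130320638973 off [ 0.00353414 -0.00019729]
pivot-based mark 103.6113560831528
```

Blue needs about 1.7° more (3.5 mm), so I'll go back to the same contact and advance 1.9 mm.

```bash
python3 -m inch '[{"angular":[0,0,0],"offset":[2.3,5.2,4],"grip":255},{"angular":[0,0,0],"offset":[2.3,5.2,8],"grip":255},{"angular":[0,0,0],"offset":[2.3,5.2,12],"grip":255},{"angular":[0,0,0],"offset":[2.3,5.2,16],"grip":255},{"angular":[0,0,0],"offset":[2.3,4.6,16],"grip":255},{"angular":[0,0,0],"offset":[2.3,4.1,16],"grip":255},{"angular":[0,0,0],"offset":[2.3,3.8,16],"grip":255},{"angular":[0,0,0],"offset":[2.3,3.8,16],"grip":255}]'
python3 -m inch '[{"angular":[0,0,0],"offset":[0,0,0],"grip":255},{"angular":[0,0,0],"offset":[0,1,0],"grip":255},{"angular":[0,0,0],"offset":[0,1.4,-3],"grip":255},{"angular":[0,0,0],"offset":[0,1.4,-6],"grip":255},{"angular":[0,0,0],"offset":[0,0,-10],"grip":255},{"angular":[0,0,0],"offset":[-2.3,-3.8,-16],"grip":255},{"angular":[0,0,0],"offset":[-2.3,-3.8,-16],"grip":255},{"angular":[0,0,0],"offset":[-2.3,-3.8,-16],"grip":255}]'
python3 -c "
from h import *
cam('side')"; python3 over.py
```

```text
t: 7.45
tcp_pos: [0.5388, 0.0197, 0.039]
orientation: [[-0.0, 1.0, 0.006], [1.0, 0.0, 0.001], [0.001, 0.006, -1.0]]
wrist_force: [0.8, 1.0, -0.6]
opening: 0.0002
finger_force: 0.6
t: 8.25
tcp_pos: [0.5002, -0.0057, 0.2007]
orientation: [[0.003, 1.0, 0.008], [1.0, -0.003, -0.001], [-0.001, 0.008, -1.0]]
wrist_force: [0.1, -0.9, -0.1]
opening: -0.0
finger_force: 0.0
15 166 226
hub [ 0.53458791 -0.04935311  0.072     ] pivot [0.57999631 0.1252313  0.068     ] 0.18039300949938541
px ((282.01953125, 102.23782348632812), (97.70340728759766, 101.38387298583984), 179.73854064941406) ((286.9681091308594, 101.83441162109375), (70.96076202392578, 74.5240478515625), 2.3904385566711426) roll [0.50593541 0.07664753 0.066     ] 102.81118397433524 0.12921736434604345
disc 0.002 [0.5024768  0.07700205 0.002     ] 104.25894128003564 0.13037158790019981 off [ 0.00345861 -0.00035452]
disc 0.006 [0.50244161 0.07696055 0.006     ] 104.27842681869961 0.13034004010537467 off [ 0.0034938  -0.00031302]
disc 0.01 [0.50240642 0.07691905 0.01      ] 104.29792179003786 0.1303085073928512 off [ 0.00352898 -0.00027152]
pivot-based mark 103.40020171540223
```

No movement: the push ended before the arm had settled. I'll repeat with dwell.

```bash
python3 -m inch '[{"angular":[0,0,0],"offset":[2.3,5.2,5],"grip":255},{"angular":[0,0,0],"offset":[2.3,5.2,10],"grip":255},{"angular":[0,0,0],"offset":[2.3,5.2,14],"grip":255},{"angular":[0,0,0],"offset":[2.3,5.2,16],"grip":255},{"angular":[0,0,0],"offset":[2.3,4.6,16],"grip":255},{"angular":[0,0,0],"offset":[2.3,4.2,16],"grip":255},{"angular":[0,0,0],"offset":[2.3,4.0,16],"grip":255},{"angular":[0,0,0],"offset":[2.3,3.8,16],"grip":255}]'
python3 -m inch '[{"angular":[0,0,0],"offset":[0,0,0],"grip":255},{"angular":[0,0,0],"offset":[0,0,0],"grip":255},{"angular":[0,0,0],"offset":[0,0,0],"grip":255},{"angular":[0,0,0],"offset":[0,0,0],"grip":255},{"angular":[0,0,0],"offset":[0,0,0],"grip":255},{"angular":[0,0,0],"offset":[0,0,0],"grip":255},{"angular":[0,0,0],"offset":[0,0,0],"grip":255},{"angular":[0,0,0],"offset":[0,0,0],"grip":255}]'
```

```text
t: 9.15
tcp_pos: [0.5387, 0.0194, 0.0385]
orientation: [[0.0, 1.0, 0.005], [1.0, -0.0, 0.0], [0.0, 0.005, -1.0]]
wrist_force: [3.2, 0.6, -1.3]
opening: 0.0001
finger_force: 1.7
t: 9.95
tcp_pos: [0.5373, 0.0196, 0.0366]
orientation: [[-0.0, 1.0, 0.001], [1.0, 0.0, 0.0], [0.0, 0.001, -1.0]]
wrist_force: [4.5, 0.6, 3.1]
opening: -0.0001
finger_force: 2.1
```

```bash
python3 -m inch '[{"angular":[0,0,0],"offset":[0,-0.07,0],"grip":255},{"angular":[0,0,0],"offset":[0,-0.07,0],"grip":255},{"angular":[0,0,0],"offset":[0,-0.07,0],"grip":255},{"angular":[0,0,0],"offset":[0,-0.07,0],"grip":255},{"angular":[0,0,0],"offset":[0,-0.07,0],"grip":255},{"angular":[0,0,0],"offset":[0,-0.07,0],"grip":255},{"angular":[0,0,0],"offset":[0,-0.07,0],"grip":255},{"angular":[0,0,0],"offset":[0,-0.07,0],"grip":255}]'
python3 -m inch '[{"angular":[0,0,0],"offset":[0,1,0],"grip":255},{"angular":[0,0,0],"offset":[0,1.4,-3],"grip":255},{"angular":[0,0,0],"offset":[0,1.4,-6],"grip":255},{"angular":[0,0,0],"offset":[0,0,-10],"grip":255},{"angular":[0,0,0],"offset":[-2.3,-3.8,-16],"grip":255},{"angular":[0,0,0],"offset":[-2.3,-3.8,-16],"grip":255},{"angular":[0,0,0],"offset":[-2.3,-3.8,-16],"grip":255},{"angular":[0,0,0],"offset":[-2.3,-3.8,-16],"grip":255}]'
python3 -c "
from h import *
cam('side')
for i in range(4): cam('side')"; python3 over.py
```

```text
t: 10.75
tcp_pos: [0.5357, 0.0194, 0.0362]
orientation: [[-0.0, 1.0, -0.001], [1.0, 0.0, 0.0], [0.0, -0.001, -1.0]]
wrist_force: [3.8, 1.9, 2.3]
opening: 0.0003
finger_force: 1.7
t: 11.55
tcp_pos: [0.4969, -0.004, 0.1952]
orientation: [[0.001, 1.0, -0.003], [1.0, -0.001, -0.0], [-0.0, -0.003, -1.0]]
wrist_force: [-0.8, 0.9, 0.5]
opening: -0.0
finger_force: 0.0
14 166 227
hub [ 0.53061168 -0.04607728  0.072     ] pivot [0.57472929 0.12586303 0.068     ] 0.17751009168641035
px ((286.4827575683594, 103.58496856689453), (98.74368286132812, 102.50081634521484), 3.444272041320801) ((284.60467529296875, 105.10348510742188), (71.94065856933594, 75.15528106689453), 0.7198169231414795) roll [0.50014331 0.07537687 0.066     ] 104.08278219003971 0.1252175424229312
disc 0.002 [0.50252035 0.07696863 0.002     ] 102.86019804489104 0.12621179929200108 off [-0.00237705 -0.00159176]
disc 0.006 [0.50246563 0.07694251 0.006     ] 102.88706045504884 0.1261985357420008 off [-0.00232232 -0.00156564]
disc 0.01 [0.5024109 0.0769164 0.01     ] 102.91392850640729 0.1261852999373524 off [-0.00226759 -0.00153953]
pivot-based mark 103.58858963182747
```

```bash
cat >> over.py <<'E'
cx,cy=map(int,eb[0])
w=((ss<70)&(vv>110)).astype(np.uint8);g=np.zeros_like(w);cv2.circle(g,(cx,cy),17,1,-1);w&=g
M=cv2.moments(w,True);pp=(M['m10']/M['m00'],M['m01']/M['m00']);P=onz(c,pp,.072)[0]
print('post',pp,M['m00'],P,a(P),np.hypot(*(P-h)[:2]))
im=c['img'][40:170,220:350];cv2.imwrite('pics/ov_%d.png'%(10*bot.read_state()['t']),cv2.resize(im,(520,520))[:,:,::-1])
E
python3 over.py | grep -v disc; ls pics | grep ov
```

```text
13 165 227
hub [ 0.53095675 -0.04634279  0.072     ] pivot [0.5751657  0.12582944 0.068     ] 0.17775743831190302
px ((286.1403503417969, 103.4441909790039), (98.73695373535156, 102.27985382080078), 4.901308059692383) ((284.3096008300781, 104.96971130371094), (71.7275619506836, 75.09709930419922), 1.6504803895950317) roll [0.50022946 0.0753837  0.066     ] 104.16715139950162 0.12554483071704026
pivot-based mark 103.57865176194281
post (283.86694101508914, 105.72839506172839) 729.0 [0.4998353  0.07479407 0.072     ] 104.40833662257472 0.12507071267327283
ov_119.png
```

View pics/ov_119.png

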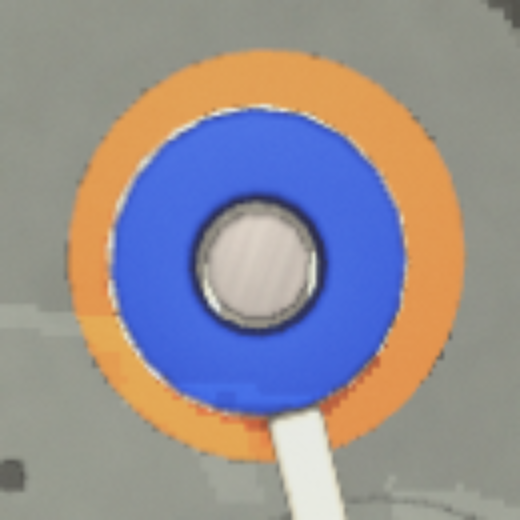

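The crop puts the roll at (257,260) against the disc centre (267,256), in px x4, so it has overshot by about 2 mm. I'll nudge it back gently from the other side of the fin.

```bash
python3 -m inch '[{"angular":[0,0,0],"offset":[1.8,-1.8,4],"grip":255},{"angular":[0,0,0],"offset":[1.8,-1.8,8],"grip":255},{"angular":[0,0,0],"offset":[1.8,-1.8,12],"grip":255},{"angular":[0,0,0],"offset":[1.8,-1.8,15.9],"grip":255},{"angular":[0,0,0],"offset":[1.8,-1.8,15.9],"grip":255},{"angular":[0,0,0],"offset":[1.8,-1.2,15.9],"grip":255},{"angular":[0,0,0],"offset":[1.8,-1.0,15.9],"grip":255},{"angular":[0,0,0],"offset":[1.8,-1.0,15.9],"grip":255}]'
python3 -m inch '[{"angular":[0,0,0],"offset":[0,0.1,0],"grip":255},{"angular":[0,0,0],"offset":[0,0.1,0],"grip":255},{"angular":[0,0,0],"offset":[0,0.2,0],"grip":255},{"angular":[0,0,0],"offset":[0,0.2,0],"grip":255},{"angular":[0,0,0],"offset":[0,0.2,0],"grip":255},{"angular":[0,0,0],"offset":[0,0.2,0],"grip":255},{"angular":[0,0,0],"offset":[0,0.2,0],"grip":255},{"angular":[0,0,0],"offset":[0,0.2,0],"grip":255}]'
```

```text
t: 12.7
tcp_pos: [0.491, 0.0144, 0.0397]
orientation: [[0.0, 1.0, 0.006], [1.0, -0.0, 0.0], [0.0, 0.006, -1.0]]
wrist_force: [0.5, -0.2, 0.4]
opening: -0.0002
finger_force: 0.0
t: 13.5
tcp_pos: [0.49, 0.0143, 0.0372]
orientation: [[-0.0, 1.0, -0.0], [1.0, 0.0, -0.0], [-0.0, -0.0, -1.0]]
wrist_force: [0.1, -0.4, 0.1]
opening: 0.0003
finger_force: 0.0
```

```bash
python3 -m inch '[{"angular":[0,0,0],"offset":[0,0.1,0],"grip":255},{"angular":[0,0,0],"offset":[0,0.1,0],"grip":255},{"angular":[0,0,0],"offset":[0,0.1,0],"grip":255},{"angular":[0,0,0],"offset":[0,0.2,0],"grip":255},{"angular":[0,0,0],"offset":[0,0.2,0],"grip":255},{"angular":[0,0,0],"offset":[0,0.2,0],"grip":255},{"angular":[0,0,0],"offset":[0,0.2,0],"grip":255},{"angular":[0,0,0],"offset":[0,0.2,0],"grip":255}]'

```

```text
t: 14.3
tcp_pos: [0.492, 0.0143, 0.0373]
orientation: [[-0.0, 1.0, -0.0], [1.0, 0.0, -0.0], [-0.0, -0.0, -1.0]]
wrist_force: [-1.0, 0.1, -0.0]
opening: 0.0001
finger_force: 0.0
```

```bash
python3 -m inch '[{"angular":[0,0,0],"offset":[0,0.1,0],"grip":255},{"angular":[0,0,0],"offset":[0,0.1,0],"grip":255},{"angular":[0,0,0],"offset":[0,0.1,0],"grip":255},{"angular":[0,0,0],"offset":[0,0.1,0],"grip":255},{"angular":[0,0,0],"offset":[0,0.1,0],"grip":255},{"angular":[0,0,0],"offset":[0,0.1,0],"grip":255},{"angular":[0,0,0],"offset":[0,0.1,0],"grip":255},{"angular":[0,0,0],"offset":[0,0.1,0],"grip":255}]'

```

```text
t: 15.1
tcp_pos: [0.493, 0.0143, 0.0373]
orientation: [[-0.0, 1.0, 0.0], [1.0, 0.0, -0.0], [-0.0, 0.0, -1.0]]
wrist_force: [0.5, 0.9, 1.0]
opening: -0.0001
finger_force: 0.0
```

```bash
python3 - <<'E'
from fit import *
c=cam('wrist'); r=rollc(c,near=np.array([.5,.077])); print(r); print(bot.read_state()['wrist_force'],bot.read_state()['finger_force'])
E
```

```text
[0.49994355 0.07476772 0.02887141]
[-0.20915015 -0.16599826 -0.72971431] 0.0
```

```bash
python3 -m inch '[{"angular":[0,0,0],"offset":[0,0.1,0],"grip":255},{"angular":[0,0,0],"offset":[0,0.1,0],"grip":255},{"angular":[0,0,0],"offset":[0,0.15,0],"grip":255},{"angular":[0,0,0],"offset":[0,0.15,0],"grip":255},{"angular":[0,0,0],"offset":[0,0.15,0],"grip":255},{"angular":[0,0,0],"offset":[0,0.15,0],"grip":255},{"angular":[0,0,0],"offset":[0,0.15,0],"grip":255},{"angular":[0,0,0],"offset":[0,0.15,0],"grip":255}]'
python3 -m inch '[{"angular":[0,0,0],"offset":[0,0.1,0],"grip":255},{"angular":[0,0,0],"offset":[0,0.1,0],"grip":255},{"angular":[0,0,0],"offset":[0,0.1,0],"grip":255},{"angular":[0,0,0],"offset":[0,0.1,0],"grip":255},{"angular":[0,0,0],"offset":[0,0.1,0],"grip":255},{"angular":[0,0,0],"offset":[0,0.1,0],"grip":255},{"angular":[0,0,0],"offset":[0,0.1,0],"grip":255},{"angular":[0,0,0],"offset":[0,0.1,0],"grip":255}]'

```

```text
t: 15.95
tcp_pos: [0.494, 0.0144, 0.0372]
orientation: [[-0.0, 1.0, -0.001], [1.0, 0.0, -0.0], [-0.0, -0.001, -1.0]]
wrist_force: [-2.9, -0.3, 1.3]
opening: 0.0001
finger_force: 1.2
t: 16.75
tcp_pos: [0.4952, 0.0146, 0.0371]
orientation: [[-0.0, 1.0, -0.001], [1.0, 0.0, 0.0], [0.0, -0.001, -1.0]]
wrist_force: [-3.3, 2.0, 0.2]
opening: 0.0
finger_force: 1.9
```

```bash
python3 -m inch '[{"angular":[0,0,0],"offset":[0,-0.8,0],"grip":255},{"angular":[0,0,0],"offset":[0,-1.2,-3],"grip":255},{"angular":[0,0,0],"offset":[0,-1.2,-6],"grip":255},{"angular":[0,0,0],"offset":[0,0,-10],"grip":255},{"angular":[0,0,0],"offset":[-1.8,0.4,-14],"grip":255},{"angular":[0,0,0],"offset":[-1.8,0.4,-15.9],"grip":255},{"angular":[0,0,0],"offset":[-1.8,0.4,-15.9],"grip":255},{"angular":[0,0,0],"offset":[-1.8,0.4,-15.9],"grip":255}]'
python3 -c "
from h import *
for i in range(5): cam('side')"; python3 over.py
python3 - <<'E'
from m import *
c=cam('wrist');hh,ss,vv=cv2.split(cv2.cvtColor(c['img'],cv2.COLOR_RGB2HSV));m=((hh>3)&(hh<20)&(ss>120)&(vv>80)).astype(np.uint8)
c=cam('side')
for ce,st,m in blobs(c['img'],'orange'):
    if 200<ce[0]<300 and 200<ce[1]<300: 
        r=cv2.minAreaRect(np.argwhere(m)[:,::-1].astype(np.float32)); b=cv2.boxPoints(r); print(st,onz(c,b,.06)[:,:2].round(3).tolist())
E
```

```text
t: 17.55
tcp_pos: [0.5003, -0.0039, 0.1966]
orientation: [[0.0, 1.0, 0.003], [1.0, -0.0, -0.0], [-0.0, 0.003, -1.0]]
wrist_force: [-0.8, 0.5, 0.0]
opening: -0.0002
finger_force: 0.0
15 165 227
hub [ 0.53218296 -0.04658931  0.072     ] pivot [0.57644829 0.12559677 0.068     ] 0.17778488622886165
px ((284.74566650390625, 103.34246826171875), (98.67032623291016, 102.41374206542969), 4.028970241546631) ((285.0725402832031, 104.17784881591797), (71.8909683227539, 75.11897277832031), 2.2864997386932373) roll [0.50209734 0.07577466 0.066     ] 103.81331436229551 0.12600827325532624
disc 0.002 [0.50246022 0.07687195 0.002     ] 103.53611392900042 0.1269886781125651 off [-0.00036288 -0.0010973 ]
disc 0.006 [0.50242096 0.07684366 0.006     ] 103.55632467829085 0.12697036908906803 off [-0.00032363 -0.001069  ]
disc 0.01 [0.50238171 0.07681537 0.01      ] 103.57654125465262 0.1269520758688485 off [-0.00028437 -0.00104071]
pivot-based mark 103.56216493858938
post (284.4761904761905, 105.0952380952381) 735.0 [0.50156662 0.07505257 0.072     ] 104.12747449300508 0.1254356675483195
[227 225  24  50 265] [[0.594, 0.129], [0.582, 0.11], [0.464, 0.212], [0.475, 0.228]]
[250 229  37  24 389] [[0.534, 0.106], [0.455, 0.064], [0.424, 0.126], [0.499, 0.166]]
```

The blue roll is now within about 1 mm of the disc centre. The keeper is next: its pivot is about (0.577,0.130) and it stands at about 140° world (0.63 rad). First I'll check that the entry spot is clear and compute the arc.

```bash
python3 - <<'E'
from m import *
c=cam('side')
for n,u,z in [('spray',(175,358),0),('spraycap',(160,318),.155),('knife',(150,290),.01),('marker',(282,360),.01)]: print(n,onz(c,u,z)[0].round(3))
print(bot.read_state()['tcp_pos'])
for p0,st,n in ((112,6,8),(160,2,7)):
    f=np.radians(p0+st*np.arange(n+1)); d=8.8*np.c_[np.sin(f)-np.sin(f[0]),np.cos(f)-np.cos(f[0])]
    print(d[1:].round(2).tolist())
E
```

```text
spray [0.524 0.446 0.   ]
spraycap [0.534 0.437 0.155]
knife [0.671 0.341 0.01 ]
marker [0.319 0.347 0.01 ]
[ 0.49930196 -0.00358516  0.19579242]
[[-0.39, -0.83], [-0.86, -1.62], [-1.42, -2.36], [-2.05, -3.03], [-2.74, -3.64], [-3.5, -4.17], [-4.3, -4.61], [-5.15, -4.97]]
[[-0.29, -0.1], [-0.58, -0.19], [-0.88, -0.27], [-1.18, -0.34], [-1.48, -0.4], [-1.79, -0.45], [-2.09, -0.48]]
```

```bash
python3 -m inch '[{"angular":[0,0,0],"offset":[4,1,0],"grip":255},{"angular":[0,0,0],"offset":[8,2,0],"grip":255},{"angular":[0,0,0],"offset":[12,3,0],"grip":255},{"angular":[0,0,0],"offset":[16,4,0],"grip":255},{"angular":[0,0,0],"offset":[20,4.5,0],"grip":255},{"angular":[0,0,0],"offset":[21.6,4.5,0],"grip":255},{"angular":[0,0,0],"offset":[21.6,4.5,3],"grip":255},{"angular":[0,0,0],"offset":[21.6,4.5,6],"grip":255}]'
python3 -m inch '[{"angular":[0,0,0],"offset":[0,0,3],"grip":255},{"angular":[0,0,0],"offset":[0,0,6],"grip":255},{"angular":[0,0,0],"offset":[0,0,8],"grip":255},{"angular":[0,0,0],"offset":[0,0,9.7],"grip":255},{"angular":[0,0,0],"offset":[0,0,9.7],"grip":255},{"angular":[0,0,0],"offset":[0,0,9.7],"grip":255},{"angular":[0,0,0],"offset":[0,0,9.7],"grip":255},{"angular":[0,0,0],"offset":[0,0,9.7],"grip":255}]'
python3 -m inch '[{"angular":[0,0,0],"offset":[-0.39,-0.83,0],"grip":255},{"angular":[0,0,0],"offset":[-0.86,-1.62,0],"grip":255},{"angular":[0,0,0],"offset":[-1.42,-2.36,0],"grip":255},{"angular":[0,0,0],"offset":[-2.05,-3.03,0],"grip":255},{"angular":[0,0,0],"offset":[-2.74,-3.64,0],"grip":255},{"angular":[0,0,0],"offset":[-3.5,-4.17,0],"grip":255},{"angular":[0,0,0],"offset":[-4.3,-4.61,0],"grip":255},{"angular":[0,0,0],"offset":[-5.15,-4.97,0],"grip":255}]'
python3 - <<'E'
from m import *
for i in range(4): c=cam('side')
print(bot.read_state()['tcp_pos'])
s=cam('scene'); a=s['img'][140:300,190:370];b=c['img'][140:300,190:370]
cv2.imwrite('pics/k1.png',cv2.resize(np.vstack([a,b]),None,fx=1.8*1,fy=1.8)[:,:,::-1])
E
```

```text
t: 18.8
tcp_pos: [0.5453, 0.2131, 0.1364]
orientation: [[-0.002, 1.0, 0.003], [1.0, 0.002, 0.001], [0.001, 0.003, -1.0]]
wrist_force: [0.4, -0.4, -0.4]
opening: 0.0004
finger_force: 0.0
t: 19.6
tcp_pos: [0.5456, 0.2127, 0.0407]
orientation: [[0.0, 1.0, 0.003], [1.0, -0.0, 0.001], [0.001, 0.003, -1.0]]
wrist_force: [-0.4, -0.3, 0.1]
opening: -0.0003
finger_force: 0.0
t: 20.4
tcp_pos: [0.4945, 0.1602, 0.0393]
orientation: [[-0.0, 1.0, 0.0], [1.0, 0.0, 0.0], [0.0, 0.0, -1.0]]
wrist_force: [0.8, 0.4, -0.5]
opening: 0.0002
finger_force: 0.4
[0.49463546 0.16030196 0.03918563]
```

View pics/k1.png

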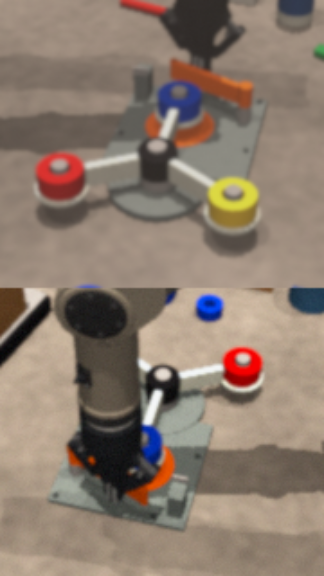

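The scene crop shows the keeper bar behind the blue roll, still with a gap, and the finger behind it. Next a short advance, then small steps.

```bash
python3 -m inch '[{"angular":[0,0,0],"offset":[-0.5,-0.1,0],"grip":255},{"angular":[0,0,0],"offset":[-1.0,-0.2,0],"grip":255},{"angular":[0,0,0],"offset":[-1.5,-0.3,0],"grip":255},{"angular":[0,0,0],"offset":[-2.0,-0.35,0],"grip":255},{"angular":[0,0,0],"offset":[-2.5,-0.4,0],"grip":255},{"angular":[0,0,0],"offset":[-2.7,-0.4,0],"grip":255},{"angular":[0,0,0],"offset":[-2.7,-0.4,0],"grip":255},{"angular":[0,0,0],"offset":[-2.7,-0.4,0],"grip":255}]'
python3 - <<'E'
from fit import *
for i in range(3):
    s=cam('scene'); b=[ce for ce,st,_ in blobs(s['img'],'blue') if np.hypot(*(onz(s,ce,.057)[0][:2]-[.503,.077]))<.03]; st=bot.read_state(); print(b,st['tcp_pos'],st['wrist_force'],st['finger_force'])
E
python3 -m inch '[{"angular":[0,0,0],"offset":[-0.1,0,0],"grip":255},{"angular":[0,0,0],"offset":[-0.1,0,0],"grip":255},{"angular":[0,0,0],"offset":[-0.1,0,0],"grip":255},{"angular":[0,0,0],"offset":[-0.1,0,0],"grip":255},{"angular":[0,0,0],"offset":[-0.2,0,0],"grip":255},{"angular":[0,0,0],"offset":[-0.2,0,0],"grip":255},{"angular":[0,0,0],"offset":[-0.2,0,0],"grip":255},{"angular":[0,0,0],"offset":[-0.2,0,0],"grip":255}]'
python3 - <<'E'
from fit import *
for i in range(3):
    s=cam('scene'); b=[ce for ce,st,_ in blobs(s['img'],'blue') if np.hypot(*(onz(s,ce,.057)[0][:2]-[.503,.077]))<.03]; st=bot.read_state(); print(b,st['tcp_pos'],st['wrist_force'],st['finger_force'])
E
```

```text
t: 21.45
tcp_pos: [0.4906, 0.1336, 0.0392]
orientation: [[0.0, 1.0, -0.001], [1.0, -0.0, -0.0], [-0.0, -0.001, -1.0]]
wrist_force: [0.1, 0.3, -0.4]
opening: -0.0002
finger_force: 0.0
[array([289.1, 194.4])] [0.4905891  0.13377932 0.03919535] [0.57975566 0.39347886 0.13816893] 0.0
[array([289.2, 194.5])] [0.49060446 0.13386672 0.03919854] [-2.04423458e-04 -7.46055002e-01 -5.87054289e-01] 0.0
[array([289.1, 194.5])] [0.49066273 0.13388275 0.03919664] [-0.37198514 -0.11111761 -0.21774184] 0.0
t: 22.4
tcp_pos: [0.4909, 0.1319, 0.0393]
orientation: [[-0.0, 1.0, 0.0], [1.0, 0.0, 0.0], [0.0, 0.0, -1.0]]
wrist_force: [-0.1, 0.6, 0.7]
opening: 0.0
finger_force: 0.2
[array([289.1, 194.4])] [0.4908591  0.13194157 0.03932693] [0.6683267  0.87047757 0.38339622] 0.2470620651729405
[array([289.1, 194.4])] [0.49086669 0.13190771 0.03930904] [0.17100444 1.05690652 0.69459145] 0.25815293920459226
[array([289. , 194.4])] [0.49084831 0.13195249 0.03932143] [ 0.46177632 -0.113007   -0.49906728] 0.2693681378150359
```

```bash
cat > w.py <<'E'
from fit import *
for i in range(2):
    s=cam('scene'); b=[ce for ce,st,_ in blobs(s['img'],'blue') if np.hypot(*(onz(s,ce,.057)[0][:2]-[.503,.077]))<.03]; st=bot.read_state(); print(b,st['tcp_pos'],st['wrist_force'][1],st['finger_force'])
E
python3 -m inch '[{"angular":[0,0,0],"offset":[-0.1,0,0],"grip":255},{"angular":[0,0,0],"offset":[-0.1,0,0],"grip":255},{"angular":[0,0,0],"offset":[-0.1,0,0],"grip":255},{"angular":[0,0,0],"offset":[-0.1,0,0],"grip":255},{"angular":[0,0,0],"offset":[-0.1,0,0],"grip":255},{"angular":[0,0,0],"offset":[-0.1,0,0],"grip":255},{"angular":[0,0,0],"offset":[-0.1,0,0],"grip":255},{"angular":[0,0,0],"offset":[-0.1,0,0],"grip":255}]' | grep -E "tcp|finger"; python3 w.py
python3 -m inch '[{"angular":[0,0,0],"offset":[-0.1,0,0],"grip":255},{"angular":[0,0,0],"offset":[-0.1,0,0],"grip":255},{"angular":[0,0,0],"offset":[-0.1,0,0],"grip":255},{"angular":[0,0,0],"offset":[-0.1,0,0],"grip":255},{"angular":[0,0,0],"offset":[-0.1,0,0],"grip":255},{"angular":[0,0,0],"offset":[-0.1,0,0],"grip":255},{"angular":[0,0,0],"offset":[-0.1,0,0],"grip":255},{"angular":[0,0,0],"offset":[-0.1,0,0],"grip":255}]' | grep -E "tcp|finger"; python3 w.py
```

```text
tcp_pos: [0.4907, 0.1307, 0.0393]
finger_force: 0.0
[array([289.2, 194.4])] [0.49073084 0.13073664 0.0392537 ] 0.13540647541250286 0.030066755098232534
[array([289.2, 194.5])] [0.49074299 0.13071772 0.0392455 ] -0.1311381602487654 0.020787012963410234
tcp_pos: [0.4908, 0.1299, 0.0393]
finger_force: 0.2
[array([289.1, 194.4])] [0.49080945 0.12985964 0.03930067] 1.083255285586866 0.21466833364684135
[array([288.9, 194.3])] [0.4908385  0.12982347 0.0393209 ] 0.8050051238075475 0.21666970336809754
```

```bash
python3 -m inch '[{"angular":[0,0,0],"offset":[-0.1,0,0],"grip":255},{"angular":[0,0,0],"offset":[-0.1,0,0],"grip":255},{"angular":[0,0,0],"offset":[-0.1,0,0],"grip":255},{"angular":[0,0,0],"offset":[-0.1,0,0],"grip":255},{"angular":[0,0,0],"offset":[-0.1,0,0],"grip":255},{"angular":[0,0,0],"offset":[-0.1,0,0],"grip":255},{"angular":[0,0,0],"offset":[-0.1,0,0],"grip":255},{"angular":[0,0,0],"offset":[-0.1,0,0],"grip":255}]' | grep -E "tcp|finger"; python3 w.py
python3 -m inch '[{"angular":[0,0,0],"offset":[-0.1,0,0],"grip":255},{"angular":[0,0,0],"offset":[-0.1,0,0],"grip":255},{"angular":[0,0,0],"offset":[-0.1,0,0],"grip":255},{"angular":[0,0,0],"offset":[-0.1,0,0],"grip":255},{"angular":[0,0,0],"offset":[-0.1,0,0],"grip":255},{"angular":[0,0,0],"offset":[-0.1,0,0],"grip":255},{"angular":[0,0,0],"offset":[-0.1,0,0],"grip":255},{"angular":[0,0,0],"offset":[-0.1,0,0],"grip":255}]' | grep -E "tcp|finger"; python3 w.py
```

```text
tcp_pos: [0.4908, 0.1287, 0.0393]
finger_force: 0.0
[array([289.1, 194.2])] [0.49076734 0.12875308 0.03926964] 0.4966741317181573 0.03707631665747613
[array([289.1, 194.4])] [0.4907522  0.12871132 0.03928039] -0.2428846982007617 0.028592694288818166
tcp_pos: [0.4908, 0.1279, 0.0393]
finger_force: 0.2
[array([289.2, 194.6])] [0.4908516  0.12785231 0.03931748] 0.2639559701709864 0.21025570255005732
[array([289.1, 194.5])] [0.49082049 0.12784064 0.03929022] 0.5788921315570614 0.21181780903134495
```

```bash
python3 -m inch '[{"angular":[0,0,0],"offset":[-0.1,0,0],"grip":255},{"angular":[0,0,0],"offset":[-0.1,0,0],"grip":255},{"angular":[0,0,0],"offset":[-0.1,0,0],"grip":255},{"angular":[0,0,0],"offset":[-0.1,0,0],"grip":255},{"angular":[0,0,0],"offset":[-0.1,0,0],"grip":255},{"angular":[0,0,0],"offset":[-0.1,0,0],"grip":255},{"angular":[0,0,0],"offset":[-0.1,0,0],"grip":255},{"angular":[0,0,0],"offset":[-0.1,0,0],"grip":255}]' | grep -E "tcp|finger"; python3 w.py
python3 -m inch '[{"angular":[0,0,0],"offset":[-0.1,0,0],"grip":255},{"angular":[0,0,0],"offset":[-0.1,0,0],"grip":255},{"angular":[0,0,0],"offset":[-0.1,0,0],"grip":255},{"angular":[0,0,0],"offset":[-0.1,0,0],"grip":255},{"angular":[0,0,0],"offset":[-0.1,0,0],"grip":255},{"angular":[0,0,0],"offset":[-0.1,0,0],"grip":255},{"angular":[0,0,0],"offset":[-0.1,0,0],"grip":255},{"angular":[0,0,0],"offset":[-0.1,0,0],"grip":255}]' | grep -E "tcp|finger"; python3 w.py
```

```text
tcp_pos: [0.4908, 0.1268, 0.0393]
finger_force: 0.2
[array([289.3, 194.5])] [0.49081456 0.12681111 0.03931877] -0.008295191785463008 0.21588625822914764
[array([289.2, 194.4])] [0.49076749 0.12677853 0.03928513] -0.1303344019910233 0.2127632187330164
tcp_pos: [0.4909, 0.1262, 0.0394]
finger_force: 1.2
[array([289.3, 194.7])] [0.49089614 0.12619645 0.03934815] 2.7688424282012116 1.2673825884849066
[array([289.3, 194.7])] [0.49086706 0.12619656 0.03935178] 2.400722606091434 1.3083490419012378
```

Finger force rose from 0.2 to 1.3 N, so the keeper is on the roll. I'll back away and check from above.

```bash
python3 -m inch '[{"angular":[0,0,0],"offset":[0.5,0,0],"grip":255},{"angular":[0,0,0],"offset":[1.5,0,0],"grip":255},{"angular":[0,0,0],"offset":[2,0,-2],"grip":255},{"angular":[0,0,0],"offset":[2,0,-6],"grip":255},{"angular":[0,0,0],"offset":[2,0,-10],"grip":255},{"angular":[0,0,0],"offset":[2,0,-14],"grip":255},{"angular":[0,0,0],"offset":[-2,0,-16],"grip":255},{"angular":[0,0,0],"offset":[-6,0.5,-16],"grip":255}]'
python3 -m inch '[{"angular":[0,0,0],"offset":[-3,0.3,0],"grip":255},{"angular":[0,0,0],"offset":[-7.0,0.3,0],"grip":255},{"angular":[0,0,0],"offset":[-7.0,0.3,0],"grip":255},{"angular":[0,0,0],"offset":[-7.0,0.3,0],"grip":255},{"angular":[0,0,0],"offset":[-7.0,0.3,0],"grip":255},{"angular":[0,0,0],"offset":[-7.0,0.3,0],"grip":255},{"angular":[0,0,0],"offset":[-7.0,0.3,0],"grip":255},{"angular":[0,0,0],"offset":[-7.0,0.3,0],"grip":255}]'
python3 over.py; python3 - <<'E'
from h import *
c=cam('wrist');save(c,'fin')
cv2.imwrite('pics/fin2.png',cv2.resize(c['img'][0:200,180:440],(780,600),interpolation=cv2.INTER_CUBIC)[:,:,::-1])
E
```

```text
t: 28.75
tcp_pos: [0.4979, 0.0671, 0.2034]
orientation: [[-0.005, 1.0, 0.008], [1.0, 0.005, 0.001], [0.001, 0.008, -1.0]]
wrist_force: [1.0, -0.8, -0.3]
opening: 0.0001
finger_force: 0.0
t: 29.55
tcp_pos: [0.4988, -0.0033, 0.1992]
orientation: [[-0.002, 1.0, -0.0], [1.0, 0.002, 0.0], [0.0, -0.0, -1.0]]
wrist_force: [0.2, -0.5, -0.5]
opening: 0.0
finger_force: 0.0
15 164 227
hub [ 0.53313898 -0.04832968  0.072     ] pivot [0.57797339 0.1267725  0.068     ] 0.18075092984881572
px ((283.94854736328125, 99.7156753540039), (100.23115539550781, 108.44291687011719), 2.184568405151367) ((284.7825622558594, 104.95805358886719), (70.60230255126953, 74.05362701416016), 178.6086883544922) roll [0.50219453 0.07541208 0.066     ] 104.0401679281353 0.12755227859315493
disc 0.002 [0.50211389 0.08064268 0.002     ] 103.52585646573675 0.13265151981495182 off [ 8.06408247e-05 -5.23059267e-03]
disc 0.006 [0.50207521 0.08057213 0.006     ] 103.54923860475465 0.13259198334103128 off [ 0.00011932 -0.00516004]
disc 0.01 [0.50203652 0.08050157 0.01      ] 103.57264174740739 0.13253246896905355 off [ 0.00015801 -0.00508949]
pivot-based mark 103.61760424631107
post (284.28789986091795, 105.84283727399165) 719.0 [0.50172919 0.07471414 0.072     ] 104.32024857250306 0.12698959362260162
```

View pics/fin2.png

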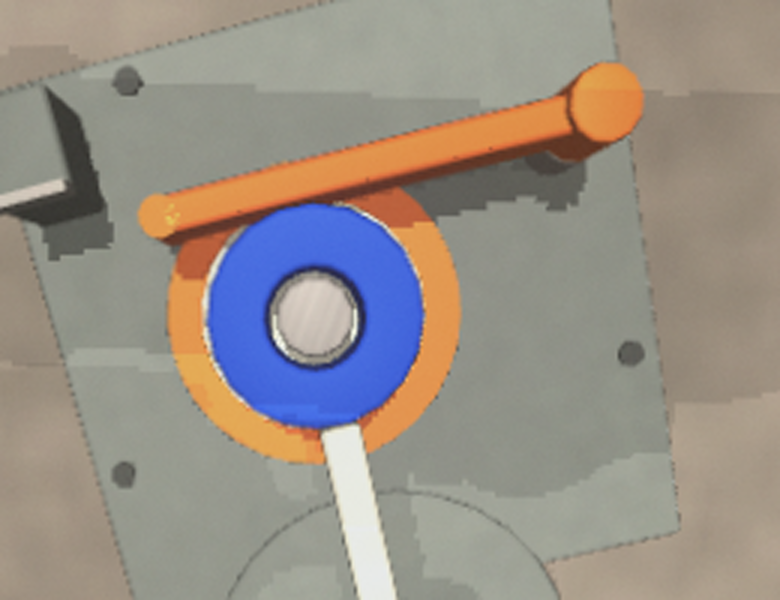

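The final view shows the blue roll (315,315) centred on the disc (centre x about 314), with the keeper bar touching its outer side, at about 90° (roughly 1.58 rad). The robot is clear of everything.

```bash
python3 -c "
from cell import bot
print(bot.job_done())"
```

```text
the job is handed in; nothing more can be done
None
```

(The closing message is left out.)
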